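Close down the type-sorting bench

ROBOT

A 6-joint arm with a two-finger parallel gripper is mounted at the origin on the work surface. World frame = base frame: x ahead of the robot, y to its left, z up, the work surface at z = 0. Lengths are in m, angles in rad, forces in N, time in s.
With the tool pointing down it reaches from about 0.275 to 1 m from the base axis. Payload 8.4 kg.
Tool frame: the origin (TCP) lies on the centre line of the jaws, within the pads' length; the fingertips stand 17 mm ahead of it and the grasp point (between the pads) lies 2 mm behind it (bot.tcp_to_tips is the z of the fingertips in the tool frame, in m); z points along the fingers, y is the line along which they close (so a half turn about z gives the same grasp; the last joint's range is limited). The gripper opens to 85 mm and grips with 20 to 120 N. Pads are 22 mm wide; open, the fingers measure 114 mm over their backs; the gripper's body (76 mm by 85 mm) begins 54 mm behind the grasp point. The pads swing forward as they close: fully open they stand 13 mm farther back than shut.
Start: joints at [-1.273, 0.353, 1.633, -0, 1.155, -0.002], TCP at [0.185, -0.597, 0.248] pointing down, gripper open.
Joint ranges: [-2.63, 2.63], [-0.92, 2.1], [0.06, 2.66], [-1.3, 4.44], [0, 2.69], [-3.02, 3.02]. Speed limits (rad/s): [2.22, 2.22, 2.79, 3.14, 3.14, 3.14].

INTERFACE

Orientations are given as a unit quaternion [x, y, z, w].
In Python, from workcell import bot, hand, kinematics, get_obs, vision, hand_in gives the robot as it stands. The module is installed in compiled form; this text tells all that it offers. Calls block until the motion is done:
- bot.reach(position, orientation): joint-space move of the TCP to a pose.
- bot.servo_line(position, ori=None, velocity=0.15): straight line of the TCP; ori=None keeps the orientation; velocity is the mean speed in m/s.
- bot.goto_joints(angles): joint-space move.
- hand.move_gripper(opening, strength=None): finger opening in m; strength is the grip in N (None keeps the last); returns when the fingers have stopped.
- bot.dwell(seconds).
- kinematics.solve_ik(position, orientation): joint angles nearest the present ones, or None.
- get_obs(): the state.
- vision.read_camera(name): name is "scene" or "side" or "wrist"; returns a dict with "frame" (400x640x3 uint8, red, green, blue), "intrinsics" (3x3 intrinsics, pixels), "dist" ([k1, k2, p1, p2, k3] as OpenCV has them; the pictures are not rectified), "view" (4x4, takes a point from world to camera coordinates). Camera axes: x right, y down, z forward; pixel columns grow to the right and rows downward; lengths in m; the calibration is good to about 2 mm. A picture is of the moment at which its call begins. There is no depth.
A pose or a line that the arm cannot do raises bot.IKError and nothing moves.
- hand_in(): hands the job in; it is judged then, once.
The state is a dict: "time_s": time; "joint_pos": joint angles; "joint_vel": joint speeds; "joint_efforts": joint torques, N m; "position": TCP position; "orientation": TCP orientation; "wrist_force": force on the tool from outside, world axes, zero at the start; "ft_torque": the same for the moment, N m; "gripper_width": finger opening in m; "grip_force": force on a finger pad.
Only numpy, scipy, OpenCV 4.12 (cv2) and the standard library are available. Lean on these libraries where they do the work, as an engineer would, in place of code of your own. Each camera call takes 0.05 s, during which the arm holds its last target. There are 200 camera calls.

TASK

Close down the sorting bench. Stack all the small sort bins into one pile on the wooden keyed dock, every bin the same way round as the dock (navy ends together) so that its wide and narrow lugs drop right home in the notches below and it sits level, and pull the red-handled bodkin out of its green holder and lay it flat inside the felt-lined tray. Only when all that is done, flip all three paddle switches of the lamp bank over to off, towards the red stripe; leave the other things on the bench where they are and upright.

Things in the scene. Friction and masses are not known exactly. Their poses are not given: they have to be found in the camera images.
- bin0: mint green open sort bin, 80 (x) x 54 (y) x 30 mm, 160 g, lead type fixed inside below the rim; may be absent. Origin: centre of its shell's underside, 7 mm above the table when standing on its lugs; z up. Lugs 7 mm deep under the ends: 24 mm wide at -x (lug and end wall navy), 10 mm at +x. Rim notches as the dock's, so a bin seats on a bin or the dock only the same way round. Grip across y on the flat 80 mm sides.
- bin1: cream open sort bin, 80 (x) x 54 (y) x 30 mm, 160 g, lead type fixed inside below the rim; may be absent. Origin: centre of its shell's underside, 7 mm above the table when standing on its lugs; z up. Lugs 7 mm deep under the ends: 24 mm wide at -x (lug and end wall navy), 10 mm at +x. Rim notches as the dock's, so a bin seats on a bin or the dock only the same way round. Grip across y on the flat 80 mm sides.
- bin2: pale blue open sort bin, 80 (x) x 54 (y) x 30 mm, 160 g, lead type fixed inside below the rim; may be absent. Origin: centre of its shell's underside, 7 mm above the table when standing on its lugs; z up. Lugs 7 mm deep under the ends: 24 mm wide at -x (lug and end wall navy), 10 mm at +x. Rim notches as the dock's, so a bin seats on a bin or the dock only the same way round. Grip across y on the flat 80 mm sides.
- bin3: off-white open sort bin, 80 (x) x 54 (y) x 30 mm, 160 g, lead type fixed inside below the rim; may be absent. Origin: centre of its shell's underside, 7 mm above the table when standing on its lugs; z up. Lugs 7 mm deep under the ends: 24 mm wide at -x (lug and end wall navy), 10 mm at +x. Rim notches as the dock's, so a bin seats on a bin or the dock only the same way round. Grip across y on the flat 80 mm sides.
- bin4: pale pink open sort bin, 80 (x) x 54 (y) x 30 mm, 160 g, lead type fixed inside below the rim; may be absent. Origin: centre of its shell's underside, 7 mm above the table when standing on its lugs; z up. Lugs 7 mm deep under the ends: 24 mm wide at -x (lug and end wall navy), 10 mm at +x. Rim notches as the dock's, so a bin seats on a bin or the dock only the same way round. Grip across y on the flat 80 mm sides.
- dock: fixed light-wood dock; its foot is 110 (x) x 76 (y) x 14 mm and carries an 80 x 54 mm rim up to 24 mm, hollow inside, with the same notches as a bin: 29 mm wide, in a navy-blue end wall, at -x; 15 mm wide at +x; all notches 8 mm deep. Behind each lug is a bar 12 mm wider, just inside the end wall. Play when seated: 2.5 mm each way. Origin: centre of underside.
- dock_seat (a point): centre of the dock's rim plane, 24 mm above the table, axes as the dock's; the origin of the first bin comes here when seated, those of the next ones 30, 60, 90 and 120 mm above it
- bodkin: bodkin (awl), 160 mm long along its own z: origin at the steel tip, shaft 6 mm thick up to z = 75 mm, then a red square handle 16 x 16 mm (sides along its x and y) from z = 75 to 160 mm. About 60 g, balance point near z = 100 mm. At the start it stands upright, tip down, in the holder, nearly plumb (play 3 mm each way), with about 71 mm of its handle standing above the holder's rim; its top is then about 166 mm above the table.
- bodkin_mid (a point): point on the bodkin's axis 90 mm from the tip
- holder: fixed green upright holder, 44 x 44 x 95 mm on a 70 x 70 mm foot 6 mm thick, with a square bore 22 x 22 mm, its floor 6 mm above the table. Origin: centre of its underside.
- holder_rim (a point): centre of the holder's mouth, 95 mm above the table
- tray: fixed shallow wooden tray lined with green felt, 230 (x) x 100 (y) x 32 mm outside, walls 6 mm, inner floor about 6 mm up. Origin: centre of its underside.
- bank: fixed grey lamp switch bank, 200 (x) x 60 (y) x 36 mm, with three paddles in a row along its x at x = -55, 0 and +55 mm; a green stripe at the -x end (on side) and a red stripe at the +x end (off side). Origin: centre of its underside.
- sw0 (a joint): switch 0 (near the green end of the bank): white paddle, 42 mm from pivot to tip, 18 mm wide, 8 mm thick at the tip; pivot 36 mm above the table. 0 = on (leans 0.30 rad to the bank's -x), 1.05 = off (leans 0.75 rad to +x). Moves with under 2 N; past upright it falls over by itself and stays. Top of the tip: 78 mm above the table when upright, 76 mm when on, 68 mm when off.
- sw1 (a joint): switch 1 (middle of the bank): white paddle, 42 mm from pivot to tip, 18 mm wide, 8 mm thick at the tip; pivot 36 mm above the table. 0 = on (leans 0.30 rad to the bank's -x), 1.05 = off (leans 0.75 rad to +x). Moves with under 2 N; past upright it falls over by itself and stays. Top of the tip: 78 mm above the table when upright, 76 mm when on, 68 mm when off.
- sw2 (a joint): switch 2 (near the red end of the bank): white paddle, 42 mm from pivot to tip, 18 mm wide, 8 mm thick at the tip; pivot 36 mm above the table. 0 = on (leans 0.30 rad to the bank's -x), 1.05 = off (leans 0.75 rad to +x). Moves with under 2 N; past upright it falls over by itself and stays. Top of the tip: 78 mm above the table when upright, 76 mm when on, 68 mm when off.
- ink_tin: bystander: ink tin, 72 mm across, 75 mm tall; origin at the centre of its base
- quoin_jar: bystander: amber glass jar with a cap, 52 mm across, 80 mm tall; origin at the centre of its base
- cards_a: bystander: cream card box, 95 x 60 x 34 mm; origin at the centre of its underside
- cards_b: bystander: pale blue card box, 95 x 60 x 34 mm; origin at the centre of its underside
- mallet: bystander: hammer lying on the table near the far side, about 0.3 m long
- reglet: bystander: strip of light wood, 140 x 24 x 18 mm; origin at the centre of its underside

How it is judged:
On the way, in this order (a step that is already met when the one before it is completed fails the run):
1. all bins are seated in one stack on the dock and the bodkin lies in the tray, the lamp switches not yet flipped (horizontal distance between each of bin0, bin1, bin2, bin3, bin4 and dock below 0.014 m and angle between each of bin0, bin1, bin2, bin3, bin4's own z axis and vertical below 0.05 rad and linear speed of each of bin0, bin1, bin2, bin3, bin4, bodkin below 0.03 m/s and (z of bin0 in the frame of dock_seat between -0.003 and 0.003 m or z of bin0 in the frame of dock_seat between 0.027 and 0.033 m or z of bin0 in the frame of dock_seat between 0.057 and 0.063 m or z of bin0 in the frame of dock_seat between 0.087 and 0.093 m or z of bin0 in the frame of dock_seat between 0.117 and 0.123 m) and (z of bin1 in the frame of dock_seat between -0.003 and 0.003 m or z of bin1 in the frame of dock_seat between 0.027 and 0.033 m or z of bin1 in the frame of dock_seat between 0.057 and 0.063 m or z of bin1 in the frame of dock_seat between 0.087 and 0.093 m or z of bin1 in the frame of dock_seat between 0.117 and 0.123 m) and (z of bin2 in the frame of dock_seat between -0.003 and 0.003 m or z of bin2 in the frame of dock_seat between 0.027 and 0.033 m or z of bin2 in the frame of dock_seat between 0.057 and 0.063 m or z of bin2 in the frame of dock_seat between 0.087 and 0.093 m or z of bin2 in the frame of dock_seat between 0.117 and 0.123 m) and (z of bin3 in the frame of dock_seat between -0.003 and 0.003 m or z of bin3 in the frame of dock_seat between 0.027 and 0.033 m or z of bin3 in the frame of dock_seat between 0.057 and 0.063 m or z of bin3 in the frame of dock_seat between 0.087 and 0.093 m or z of bin3 in the frame of dock_seat between 0.117 and 0.123 m) and (z of bin4 in the frame of dock_seat between -0.003 and 0.003 m or z of bin4 in the frame of dock_seat between 0.027 and 0.033 m or z of bin4 in the frame of dock_seat between 0.057 and 0.063 m or z of bin4 in the frame of dock_seat between 0.087 and 0.093 m or z of bin4 in the frame of dock_seat between 0.117 and 0.123 m) and x of bodkin_mid in the frame of tray between -0.109 and 0.109 m and y of bodkin_mid in the frame of tray between -0.044 and 0.044 m and z of bodkin_mid in the frame of tray between 0 and 0.03 m and angle between bodkin's own z axis and vertical between 1.25 and 1.9 rad and contact force between the fingers and bin0 below 0.5 N and contact force between the fingers and bin1 below 0.5 N and contact force between the fingers and bin2 below 0.5 N and contact force between the fingers and bin3 below 0.5 N and contact force between the fingers and bin4 below 0.5 N and contact force between the fingers and bodkin below 0.5 N and value of joint each of sw0, sw1, sw2 below 0.4 rad), for 0.3 s.
2. all three switches are off (value of joint each of sw0, sw1, sw2 above 0.85 rad), for 0.2 s.
At the end, for the whole second after the job is handed in: All bins present in one pile on the dock, lugs home (height within 3 mm of seated, centre within 14 mm of the dock's, tilt < 0.05 rad); bodkin lying in the tray (middle inside the walls, below the rim, within 0.3 rad of level); all switches beyond 0.85 rad; all at rest (all of step 2 and horizontal distance between each of bin0, bin1, bin2, bin3, bin4 and dock below 0.014 m and angle between each of bin0, bin1, bin2, bin3, bin4's own z axis and vertical below 0.05 rad and linear speed of each of bin0, bin1, bin2, bin3, bin4, bodkin below 0.03 m/s and (z of bin0 in the frame of dock_seat between -0.003 and 0.003 m or z of bin0 in the frame of dock_seat between 0.027 and 0.033 m or z of bin0 in the frame of dock_seat between 0.057 and 0.063 m or z of bin0 in the frame of dock_seat between 0.087 and 0.093 m or z of bin0 in the frame of dock_seat between 0.117 and 0.123 m) and (z of bin1 in the frame of dock_seat between -0.003 and 0.003 m or z of bin1 in the frame of dock_seat between 0.027 and 0.033 m or z of bin1 in the frame of dock_seat between 0.057 and 0.063 m or z of bin1 in the frame of dock_seat between 0.087 and 0.093 m or z of bin1 in the frame of dock_seat between 0.117 and 0.123 m) and (z of bin2 in the frame of dock_seat between -0.003 and 0.003 m or z of bin2 in the frame of dock_seat between 0.027 and 0.033 m or z of bin2 in the frame of dock_seat between 0.057 and 0.063 m or z of bin2 in the frame of dock_seat between 0.087 and 0.093 m or z of bin2 in the frame of dock_seat between 0.117 and 0.123 m) and (z of bin3 in the frame of dock_seat between -0.003 and 0.003 m or z of bin3 in the frame of dock_seat between 0.027 and 0.033 m or z of bin3 in the frame of dock_seat between 0.057 and 0.063 m or z of bin3 in the frame of dock_seat between 0.087 and 0.093 m or z of bin3 in the frame of dock_seat between 0.117 and 0.123 m) and (z of bin4 in the frame of dock_seat between -0.003 and 0.003 m or z of bin4 in the frame of dock_seat between 0.027 and 0.033 m or z of bin4 in the frame of dock_seat between 0.057 and 0.063 m or z of bin4 in the frame of dock_seat between 0.087 and 0.093 m or z of bin4 in the frame of dock_seat between 0.117 and 0.123 m) and x of bodkin_mid in the frame of tray between -0.109 and 0.109 m and y of bodkin_mid in the frame of tray between -0.044 and 0.044 m and z of bodkin_mid in the frame of tray between 0 and 0.03 m and angle between bodkin's own z axis and vertical between 1.25 and 1.9 rad); the robot touches nothing.
It fails at once if the ink tin or the jar is knocked over (angle between any of ink_tin, quoin_jar's own z axis and vertical above 0.6 rad).
It fails at once if a bystander is shoved more than 6 cm (distance of any of ink_tin, quoin_jar, cards_a, cards_b, mallet, reglet from where it was at the start of the episode above 0.06 m).
Of bin0, bin1, bin2, bin3, bin4 only 3 to 5 are there at a start; the rules pass over those that are not, and their reading is None.
At some moment in a run one of bin0, bin1, bin2, bin3, bin4 may be knocked a few centimetres aside while the robot is not near it.
Once in a run the grip may slacken for a moment while it holds something.
It also fails if it takes over 210 s, if anything falls off the work surface, if the arm or the gripper's body presses on something with over 40 N, if the wrist force passes 120 N, or if a joint passes its speed limit or range.

## Working session

There is one attempt and no reset: what is moved stays moved. The work goes in short steps, each a Python script; the robot and the scene stay as the last script left them, time stands still between calls to the robot, and variables do not carry over. Pictures are saved under pics/ and viewed, at most 14 in all, crops included, and the job is handed in when it is done.

```bash
mkdir -p pics
python3 - <<'E'
from workcell import *
import cv2,numpy as np
for n in ["scene","side"]:
    d=vision.read_camera(n); cv2.imwrite(f"pics/{n}0.png",cv2.resize(d["frame"][:,:,::-1],(800,500),interpolation=cv2.INTER_CUBIC))
    np.savez(f"{n}0.npz",**d)
    V=np.array(d["view"]); print(n,np.array(d["intrinsics"]).tolist(),d["dist"],(-V[:3,:3].T@V[:3,3]).round(3),V[2,:3].round(2))
o=get_obs(); print(o, bot.tcp_to_tips)
E
```

```text
scene [[372.3778317311046, 0.0, 328.0319469090253], [0.0, 372.3778317311046, 199.009512030845], [0.0, 0.0, 1.0]] [0.01050474 0.         0.         0.         0.        ] [ 1.152 -0.3    0.702] [-0.65  0.36 -0.67]
side [[457.7133279142009, 0.0, 319.82776348899483], [0.0, 457.7133279142009, 202.78762409307635], [0.0, 0.0, 1.0]] [0.01645342 0.         0.         0.         0.        ] [ 0.494 -1.117  0.818] [ 0.04  0.85 -0.53]
{'time_s': 0.1, 'joint_pos': array([-1.27338442e+00,  3.53590152e-01,  1.63404365e+00, -2.61602477e-06,
        1.15519007e+00, -2.40425168e-03]), 'joint_vel': array([ 0.00122812, -0.00106223, -0.00425329,  0.00032415,  0.0008611 ,
       -0.0006899 ]), 'joint_efforts': array([ 1.25804836e-03, -6.06358194e+01, -3.42817497e+01,  1.16815941e-04,
        3.79696896e-03, -1.85651942e-05]), 'position': array([ 0.18447155, -0.59674335,  0.2476366 ]), 'orientation': array([ 9.88784544e-01,  1.49347738e-01, -9.16591054e-05, -6.08748257e-04]), 'wrist_force': array([-0.18124243, -0.37505482, -0.32441348]), 'ft_torque': array([-0.03033622,  0.04733501, -0.00550676]), 'grip_force': 0.0, 'gripper_width': 0.08575535117448674} 0.017
```

View pics/scene0.png

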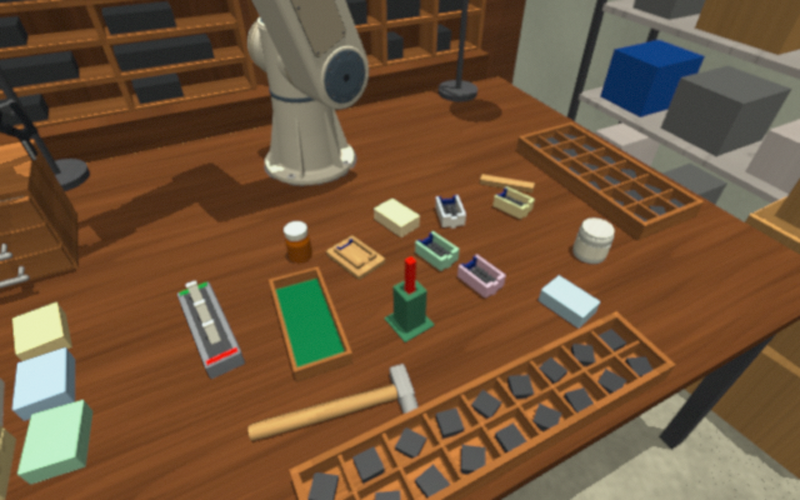

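View pics/side0.png

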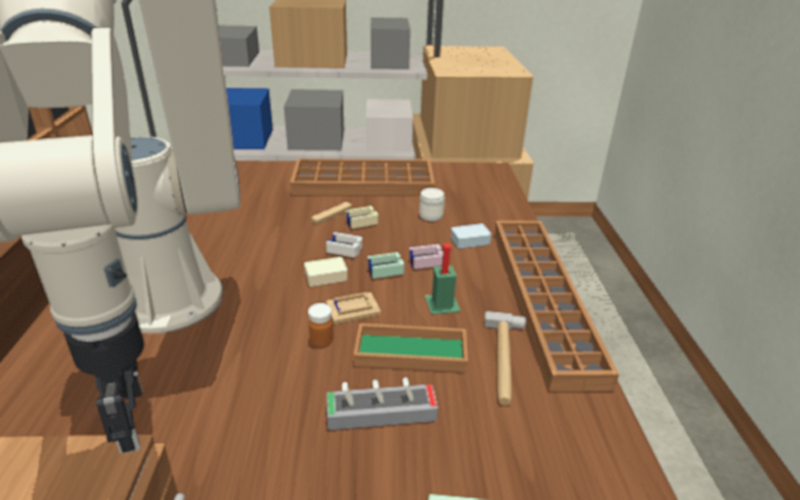

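```bash
cat > h.py <<'E'
from workcell import *
import cv2,numpy as np
from scipy.spatial.transform import Rotation as R
def down(yaw):  # tool z down, tool y (closing line) along world angle yaw+90deg; tool x along yaw
    return (R.from_euler('z',yaw)*R.from_euler('x',np.pi)).as_quat()
def cast(d,px,z):
    K=np.array(d["intrinsics"]);V=np.array(d["view"]);px=np.array(px,float).reshape(-1,1,2)
    u=cv2.undistortPoints(px,K,np.array(d["dist"])).reshape(-1,2)
    r=np.c_[u,np.ones(len(u))]@V[:3,:3]; c=-V[:3,:3].T@V[:3,3]
    return c+r*((z-c[2])/r[:,2])[:,None]
def proj(d,P):
    V=np.array(d["view"]);return cv2.projectPoints(np.array(P,float).reshape(-1,1,3),cv2.Rodrigues(V[:3,:3])[0],V[:3,3],np.array(d["intrinsics"]),np.array(d["dist"]))[0].reshape(-1,2)
def snap(n,f=None,scale=1.25):
    d=vision.read_camera(n)
    if f: cv2.imwrite(f"pics/{f}.png",cv2.resize(d["frame"][:,:,::-1],None,fx=scale,fy=scale,interpolation=cv2.INTER_CUBIC)); np.savez(f"{f}.npz",**d)
    return d
E
python3 - <<'E'
from h import *
S=dict(np.load("scene0.npz"));D=dict(np.load("side0.npz"))
for n,a,b,z in [("mint",(437,247),(385,262),.037),("white",(450,208),(345,242),.037),("pink",(482,272),(426,254),.037),("cream",(513,200),(362,215),.037),("dock",(355,252),(353,304),.024),("bodk",(410,260),(446,246),.166),("tray",(309,318),(411,345),.03),("bank",(209,322),(381,395),.036),("jar",(296,228),(320,312),.08),("tin",(596,226),(431,194),.075),("cA",(397,213),(325,268),.034),("cB",(569,295),(470,233),.034),("regl",(508,181),(331,211),.018)]:
    print(n,cast(S,np.array(a)/1.25,z)[0,:2].round(3),cast(D,np.array(b)/1.25,z)[0,:2].round(3))
p=[.55,.0,.42]
try:
    bot.reach(p,down(0))
except bot.IKError as e: print(e)
d=snap("wrist","w0"); V=d["view"];print((-V[:3,:3].T@V[:3,3]).round(3),V[:3,:3].round(2).tolist(),d["intrinsics"][0],get_obs()["joint_pos"].round(2))
print(cast(d,[(0,0),(639,0),(639,399),(0,399)],.03).round(2).tolist())
E
```

```text
mint [0.523 0.109] [0.516 0.1  ]
white [0.417 0.207] [0.41  0.198]
pink [0.631 0.152] [0.622 0.139]
cream [0.459 0.361] [0.452 0.352]
dock [ 0.444 -0.049] [ 0.44  -0.059]
bodk [ 0.653 -0.027] [ 0.648 -0.034]
tray [ 0.579 -0.197] [ 0.566 -0.208]
bank [ 0.51  -0.361] [ 0.503 -0.354]
jar [ 0.378 -0.15 ] [ 0.376 -0.161]
tin [0.656 0.424] [0.655 0.415]
cA [0.374 0.088] [0.366 0.077]
cB [0.758 0.269] [0.753 0.255]
regl [0.365 0.42 ] [0.357 0.412]
[ 0.625 -0.001  0.544] [[-0.0, -1.0, 0.0], [-0.96, 0.0, 0.29], [-0.29, -0.0, -0.96]] [277.98850001   0.         321.44523314] [-0.    0.12  1.57 -0.    1.46  1.57]
[[0.8, 0.51, 0.03], [0.8, -0.51, 0.03], [-0.06, -0.79, 0.03], [-0.05, 0.8, 0.03]]
```

View pics/w0.png

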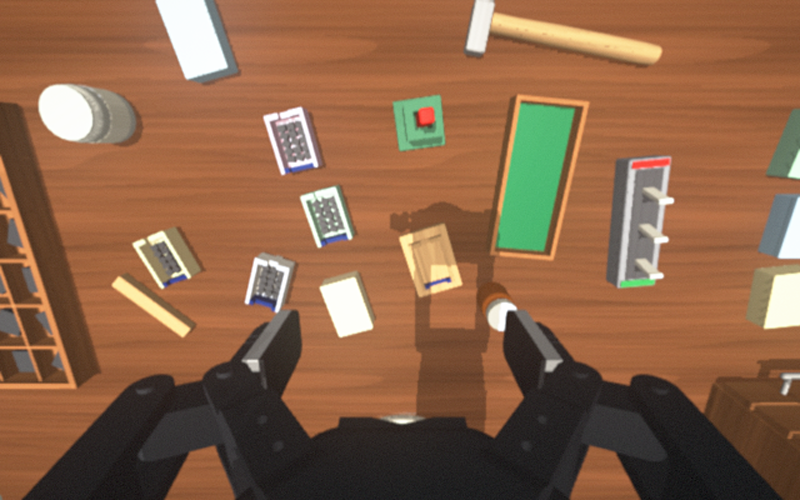

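```bash
cat >> h.py <<'E'
def metric(d,z,c,half,res=.0005):
    """rectified top view at height z about c; returns img and fn pixel->world. rows: x decreasing, cols: y decreasing"""
    n=int(2*half/res); i,j=np.mgrid[0:n,0:n]
    P=np.c_[(c[0]+half-i.ravel()*res),(c[1]+half-j.ravel()*res),np.full(n*n,z)]
    q=proj(d,P).astype(np.float32)
    im=cv2.remap(np.ascontiguousarray(d["frame"]),q[:,0].reshape(n,n),q[:,1].reshape(n,n),cv2.INTER_LINEAR)
    return im,lambda p:np.array([c[0]+half-p[1]*res,c[1]+half-p[0]*res])
def big(m,k=5):
    m=cv2.morphologyEx(m.astype(np.uint8),cv2.MORPH_OPEN,np.ones((k,k)))
    cs=cv2.findContours(m,cv2.RETR_EXTERNAL,cv2.CHAIN_APPROX_NONE)[0]
    return max(cs,key=cv2.contourArea) if cs else None
def rect(cnt,f):
    """centre, (long,short) m, yaw of long side in (-pi/2,pi/2]"""
    b=np.array([f(p) for p in cv2.boxPoints(cv2.minAreaRect(cnt))])
    e1,e2=b[1]-b[0],b[2]-b[1]
    L,s=(e1,e2) if np.hypot(*e1)>=np.hypot(*e2) else (e2,e1)
    if L[0]<0: L=-L
    return b.mean(0),(np.hypot(*L),np.hypot(*s)),np.arctan2(L[1],L[0])
E
python3 - <<'E'
from h import *
d=dict(np.load("w0.npz"))
def go(n,z,c,half,fn):
    im,f=metric(d,z,c,half); r,g,b=im.astype(int).transpose(2,0,1)
    k=big(fn(r,g,b)); 
    if k is None: print(n,None);return
    a=rect(k,f);print(n,a[0].round(4),np.round(a[1],4),round(a[2],3),cv2.contourArea(k)*.25,"mm2")
go("redtop",.166,(.65,-.03),.04,lambda r,g,b:(r>120)&(g<60)&(b<60))
go("redtop_z.13",.13,(.65,-.03),.04,lambda r,g,b:(r>120)&(g<60)&(b<60))
gr=lambda r,g,b:(g>1.2*r)&(g>1.1*b)
go("foot",.006,(.65,-.03),.07,gr)
go("traygreen",.006,(.575,-.2),.16,gr)
go("bankgreen",.036,(.42,-.36),.06,lambda r,g,b:(g>1.5*r)&(g>1.5*b))
go("bankred",.036,(.6,-.36),.06,lambda r,g,b:(r>150)&(g<70)&(b<70))
for n in ("scene","side"):
    e=dict(np.load(n+"0.npz")); im,f=metric(e,.166,(.65,-.03),.06); r,g,b=im.astype(int).transpose(2,0,1)
    k=big((r>110)&(g<50)&(b<50)); p=k[:,0,:]; print(n,"farthest",rect(k,f)[0].round(3))
# tray outer
im,f=metric(d,.032,(.575,-.2),.16); cv2.imwrite("pics/tray.png",im[:,:,::-1])
def onx(yaw,az,p,z):
    pass
E
```

```text
redtop [ 0.6465 -0.0188] [0.0106 0.0046] 0.142 28.25 mm2
redtop_z.13 [ 0.648 -0.02 ] [0.0134 0.006 ] 0.484 39.875 mm2
foot [ 0.6513 -0.0265] [0.0687 0.0684] -1.43 4575.625 mm2
traygreen [ 0.5675 -0.2015] [0.2182 0.0805] -0.091 17219.625 mm2
bankgreen [ 0.4128 -0.3727] [0.0519 0.01  ] -1.477 450.125 mm2
bankred None
scene farthest [ 0.679 -0.041]
side farthest [ 0.645 -0.066]
```

View pics/tray.png

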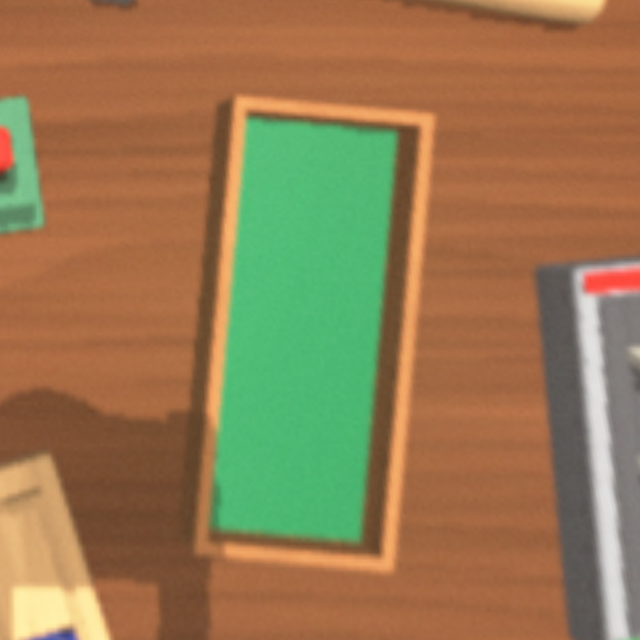

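```bash
cat > m.py <<'E'
from h import *
d=dict(np.load("w0.npz"))
for n,z,c,h in [("redtop",.166,(.65,-.03),.04),("bankred",.036,(.6,-.36),.06)]:
    im,f=metric(d,z,c,h); r,g,b=im.astype(int).transpose(2,0,1)
    k=big((r>2.2*g)&(r>2.2*b)&(r>150)&(g<110)); a=rect(k,f);print(n,a[0].round(4),np.round(a[1],4),round(a[2],3),f(k[k[:,0,1].argmin(),0]).round(3))
A=[]
for n,px in [("scene",(410,259)),("side",(447,245))]:
    e=dict(np.load(n+"0.npz")); print(n,cast(e,np.array(px)/1.25,.166).round(3))
p=np.array([.649,-.026])
for pitch in (0,.2,.4):
    for back in (.01,):
        for az in (.141-np.pi/2*0,-.04):
            q=(R.from_euler('z',az)*R.from_euler('y',np.pi/2+pitch)*R.from_euler('z',0)).as_quat()
            M=R.from_quat(q).as_matrix(); 
            for s in (0,np.pi):
                qq=(R.from_quat(q)*R.from_euler('z',s)).as_quat()
                t=np.r_[p,.135]-M[:,2]*.008
                r=kinematics.solve_ik(t,qq); print(pitch,round(az,2),round(s,1),M[:,1].round(2),None if r is None else np.round(r,2))
E
python3 m.py
```

```text
redtop [ 0.6503 -0.0253] [0.0159 0.0157] -1.429 [ 0.659 -0.027]
bankred [ 0.5957 -0.3556] [0.0509 0.0087] -1.476 [ 0.601 -0.374]
scene [[ 0.651 -0.026  0.166]]
side [[ 0.651 -0.03   0.166]]
0 0.14 0 [-0.14  0.99  0.  ] [-0.23  0.98  2.34  2.77  1.74  1.51]
0 0.14 3.1 [-0.14  0.99  0.  ] [-0.23  0.98  2.34  2.77  1.74 -1.64]
0 -0.04 0 [0.04 1.   0.  ] [-0.04  0.99  2.36  3.14  1.78  1.57]
0 -0.04 3.1 [0.04 1.   0.  ] [-0.04  0.99  2.36  3.14  1.78 -1.57]
0.2 0.14 0 [-0.14  0.99  0.  ] [-0.22  0.79  2.38  2.78  1.39  1.56]
0.2 0.14 3.1 [-0.14  0.99  0.  ] [-0.22  0.79  2.38  2.78  1.39 -1.58]
0.2 -0.04 0 [0.04 1.   0.  ] [-0.04  0.79  2.4   3.14  1.42  1.57]
0.2 -0.04 3.1 [0.04 1.   0.  ] [-0.04  0.79  2.4   3.14  1.42 -1.57]
0.4 0.14 0 [-0.14  0.99  0.  ] [-0.2   0.6   2.36  2.77  1.01  1.64]
0.4 0.14 3.1 [-0.14  0.99  0.  ] [-0.2   0.6   2.36  2.77  1.01 -1.5 ]
0.4 -0.04 0 [0.04 1.   0.  ] [-0.04  0.6   2.38  3.14  1.01  1.57]
0.4 -0.04 3.1 [0.04 1.   0.  ] [-0.04  0.6   2.38  3.14  1.01 -1.57]
```

```bash
cat > m.py <<'E'
from h import *
p=np.array([.650,-.0255]); ty=-.09; T=np.array([.568,-.198])
for az in (.141,.141+np.pi/2,.141-np.pi/2):
  for pitch in (0,.3):
    q0=R.from_euler('z',az)*R.from_euler('y',np.pi/2+pitch)
    for s in (0,np.pi):
        out=[]
        for z in (.135,.30):
            q=q0*R.from_euler('z',s); r=kinematics.solve_ik(np.r_[p,z]-q.as_matrix()[:,2]*.008,q.as_quat()); out.append(None if r is None else np.round(r,2).tolist())
        print(round(az,2),pitch,round(s,1),out)
for flip in (0,np.pi):
  for over in (0,.3):
    q0=R.from_euler('z',ty+flip)*R.from_euler('y',np.pi+over)
    for s in (0,np.pi):
        q=q0*R.from_euler('z',s); u=np.array([np.cos(ty+flip),np.sin(ty+flip)])
        r=kinematics.solve_ik(np.r_[T+u*.047,.15],q.as_quat());print("lay",round(flip,1),over,round(s,1),None if r is None else np.round(r,2).tolist())
E
python3 m.py
```

```text
0.14 0 0 [[-0.23, 0.98, 2.34, 2.77, 1.73, 1.51], [-0.23, 0.49, 2.41, 2.76, 1.35, 1.66]]
0.14 0 3.1 [[-0.23, 0.98, 2.34, 2.77, 1.73, -1.63], [-0.23, 0.49, 2.41, 2.76, 1.35, -1.48]]
0.14 0.3 0 [[-0.21, 0.69, 2.37, 2.78, 1.2, 1.6], [-0.21, 0.23, 2.35, 2.64, 0.75, 1.84]]
0.14 0.3 3.1 [[-0.21, 0.69, 2.37, 2.78, 1.2, -1.54], [-0.21, 0.23, 2.35, 2.64, 0.75, -1.3]]
1.71 0 0 [[-0.47, 1.1, 1.33, 1.08, 1.95, 2.18], [-0.47, 0.88, 1.38, 1.15, 2.03, 2.36]]
1.71 0 3.1 [[-0.47, 1.1, 1.33, 1.08, 1.95, -0.96], [-0.47, 0.88, 1.38, 1.15, 2.03, -0.78]]
1.71 0.3 0 [[-0.46, 0.95, 1.4, 0.93, 1.75, 2.21], [-0.46, 0.75, 1.38, 0.97, 1.88, 2.39]]
1.71 0.3 3.1 [[-0.46, 0.95, 1.4, 0.93, 1.75, -0.93], [-0.46, 0.75, 1.38, 0.97, 1.88, -0.75]]
-1.43 0 0 [[0.47, 1.02, 1.61, -1.29, 1.73, 1.08], None]
-1.43 0 3.1 [[0.47, 1.02, 1.61, -1.29, 1.73, -2.06], None]
-1.43 0.3 0 [[0.44, 0.85, 1.66, -1.15, 1.5, 0.97], [0.44, 0.61, 1.65, -1.15, 1.6, 0.74]]
-1.43 0.3 3.1 [[0.44, 0.85, 1.66, -1.15, 1.5, -2.17], [0.44, 0.61, 1.65, -1.15, 1.6, -2.4]]
lay 0 0 0 [-0.32, 0.49, 1.66, -0.0, 0.99, -1.8]
lay 0 0 3.1 [-0.32, 0.49, 1.66, -0.0, 0.99, 1.34]
lay 0 0.3 0 [-0.29, 0.63, 1.44, -0.06, 1.36, -1.75]
lay 0 0.3 3.1 [-0.29, 0.63, 1.44, -0.06, 1.36, 1.39]
lay 3.1 0 0 [-0.36, 0.36, 1.87, -0.0, 0.91, 1.3]
lay 3.1 0 3.1 [-0.36, 0.36, 1.87, -0.0, 0.91, -1.84]
lay 3.1 0.3 0 [-0.41, 0.26, 2.07, 0.19, 0.54, 1.1]
lay 3.1 0.3 3.1 [-0.41, 0.26, 2.07, 0.19, 0.54, -2.04]
```

```bash
cat > b.py <<'E'
from h import *
p=np.array([.650,-.0255]); ty=-.09; T=np.array([.568,-.198]); az=.141+np.pi/2; pitch=.2; sb=.012
Rg=R.from_euler('z',az)*R.from_euler('y',np.pi/2+pitch); z=Rg.as_matrix()[:,2]
h=np.array([np.cos(az),np.sin(az),0]); dn=np.array([0,0,-1.]); u=np.array([np.cos(ty),np.sin(ty),0])
A=np.c_[u,dn,np.cross(u,dn)]@np.c_[dn,h,np.cross(dn,h)].T
Rl=R.from_matrix(A@Rg.as_matrix()); zl=Rl.as_matrix()[:,2]
g=np.r_[p,.135]; L=np.r_[T-.049*u[:2],0]; up=np.array([0,0,1.])
def st(m):o=get_obs();print(m,round(o["time_s"],1),o["position"].round(4),"w",round(o["gripper_width"],4),"gf",round(o["grip_force"],1),o["wrist_force"].round(1))
E
python3 - <<'E'
from b import *
hand.move_gripper(.045,60)
bot.reach(g-.13*z+up*.12,Rg.as_quat()); st("pre")
bot.servo_line(g-.11*z); bot.servo_line(g-sb*z,velocity=.08); st("at")
hand.move_gripper(0,60); st("grip")
snap("wrist","bod1")
bot.servo_line(g-sb*z+up*.18,velocity=.12); st("up")
bot.dwell(.3); st("held")
try:
    bot.reach(L+up*.30-sb*zl,Rl.as_quat()); st("over"); snap("scene","bod2")
except bot.IKError as e: print("IK",e)
E
```

```text
pre 4.2 [ 0.6683 -0.1507  0.2818] w 0.045 gf 0.0 [0.8 0.2 0.7]
at 6.6 [ 0.6518 -0.0376  0.1375] w 0.0449 gf 0.0 [-0.3 -0.1  0.3]
grip 7.0 [ 0.6518 -0.0373  0.1375] w 0.0139 gf 63.0 [ 0.5  0.1 -0.4]
up 8.7 [ 0.6515 -0.0371  0.3166] w 0.0141 gf 63.0 [-0.9 -0.2 -1.1]
held 9.0 [ 0.6517 -0.0371  0.3171] w 0.0144 gf 63.0 [ 0.1 -0.1 -0.4]
over 10.0 [ 0.5169 -0.1929  0.3114] w 0.0141 gf 62.9 [ 0.6  0.6 -0. ]
```

View pics/bod2.png

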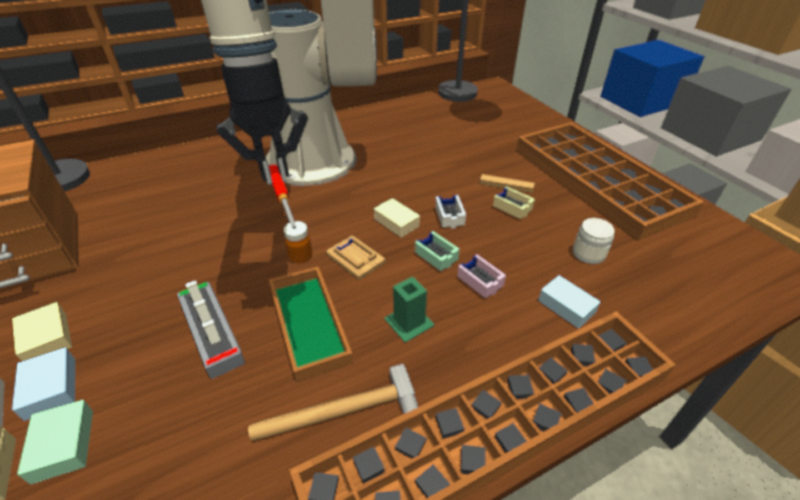

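Run:
```python
from b import *
bot.servo_line(L+up*.06-sb*zl,velocity=.15); st("low")
for zz in (.03,.024,.020,.018,.0165):
    bot.servo_line(L+up*zz-sb*zl,velocity=.05); o=get_obs()
    if abs(o["wrist_force"][2])>4: break
st("down")
hand.move_gripper(.035); bot.dwell(.3); st("rel")
o=get_obs()["position"]; bot.servo_line(o-.06*zl,velocity=.1); bot.servo_line(o-.06*zl+up*.15); st("off")
# survey pose
bot.reach([.42,.05,.40],down(0.1)); d=snap("wrist","w1"); snap("scene","s1")
c=-d["view"][:3,:3].T@d["view"][:3,3];print(c.round(3))
im,f=metric(d,.014,T,.12); r,g,b=im.astype(int).transpose(2,0,1)
a=rect(big((r>2.2*g)&(r>2.2*b)&(r>130)&(g<110)),f);print("handle",a)
```

```text
low 11.8 [ 0.5173 -0.1936  0.0725] w 0.0143 gf 62.9 [ 0.1 -0.7 -1.4]
down 13.6 [ 0.5168 -0.1933  0.0282] w 0.0141 gf 62.9 [ 0.5 -0.2 -0.5]
rel 14.2 [ 0.5168 -0.1934  0.0283] w 0.0348 gf 0.0 [ 0.  -0.2  0.2]
off 16.1 [ 0.5044 -0.1921  0.236 ] w 0.0348 gf 0.0 [ 0.2  0.3 -0.2]
[0.495 0.057 0.524]
handle (array([ 0.53100213, -0.19547477]), (np.float64(0.0839533059746839), np.float64(0.01780058718820933)), np.float64(-0.08454380497370267))
```

View pics/w1.png

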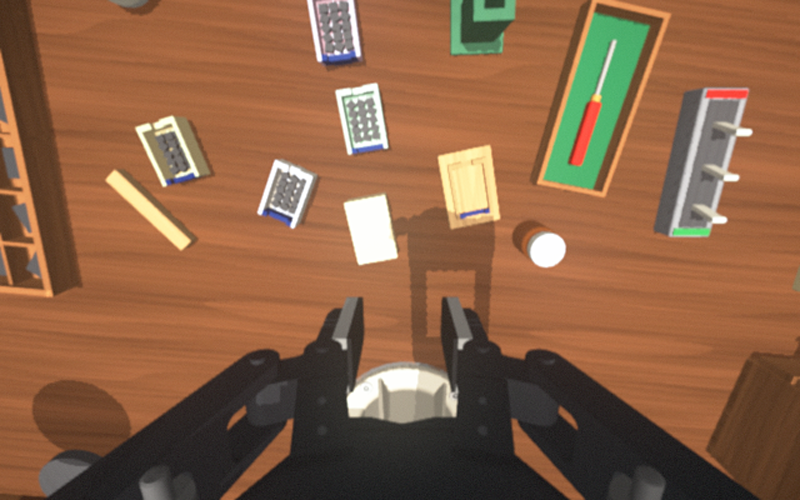

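```bash
cat >> h.py <<'E'
def look(c,yaw,H,name=None,z=.037):
    """wrist camera straight above c, image up = yaw"""
    o=get_obs(); d=vision.read_camera("wrist"); V=np.array(d["view"])
    Rt=R.from_quat(o["orientation"]).as_matrix(); Rc=V[:3,:3].T; pc=-Rc@V[:3,3]
    tc=Rt.T@(pc-o["position"]); Rtc=Rt.T@Rc
    ex=np.array([np.cos(yaw),np.sin(yaw),0]); ey=np.array([-np.sin(yaw),np.cos(yaw),0])
    Rw=np.c_[-ey,-ex,[0,0,-1.]]          # camera axes: x right=-ey, y down=-ex, z down
    Rn=Rw@Rtc.T; p=np.r_[c[0],c[1],z+H]-Rn@tc
    bot.reach(p,R.from_matrix(Rn).as_quat()); bot.dwell(.25)
    return snap("wrist",name)
def nonwood(im):
    r,g,b=im.astype(float).transpose(2,0,1); return (b>.62*r)&(r+g+b>90)
def binpose(d,c,z=.037,half=.075):
    im,f=metric(d,z,c,half); k=big(nonwood(im)); a=rect(cv2.convexHull(k),f)
    return a,im,f
E
python3 - <<'E'
from h import *
d=dict(np.load("w1.npz"))
for n,z,c in [("mint",.037,(.515,.1)),("white",.037,(.417,.2)),("pink",.037,(.626,.146)),("cream",.037,(.459,.356)),("dock",.014,(.442,-.054))]:
    im,f=metric(d,z,c,.075); k=big(nonwood(im)); a=rect(cv2.convexHull(k),f); print(n,a[0].round(3),np.round(a[1],3),a[2].round(3))
    if n=="dock": print([im[j,i].tolist() for j,i in ((150,150),(60,60),(150,20),(280,150))])
d=look((.442,-.054),.2,.32,"dk",.024); print(get_obs()["time_s"])
im,f=metric(d,.014,(.442,-.054),.08)
cv2.imwrite("pics/dkm.png",cv2.resize(im[:,:,::-1],(480,480)))
print([im[j,i].tolist() for j,i in ((160,160),(60,160),(160,20),(300,160),(10,160),(20,20))])
E
```

```text
mint [0.517 0.111] [0.084 0.059] 0.257
white [0.41 0.21] [0.089 0.063] -0.325
pink [0.616 0.151] [0.075 0.059] 0.207
cream [0.453 0.363] [0.084 0.071] 0.37
dock [ 0.441 -0.048] [0.106 0.072] 0.312
[[254, 240, 172], [188, 132, 86], [179, 113, 74], [135, 87, 58]]
18.6583
[[253, 236, 166], [253, 232, 159], [170, 107, 66], [128, 82, 53], [170, 104, 66], [179, 110, 69]]
```

View pics/dkm.png

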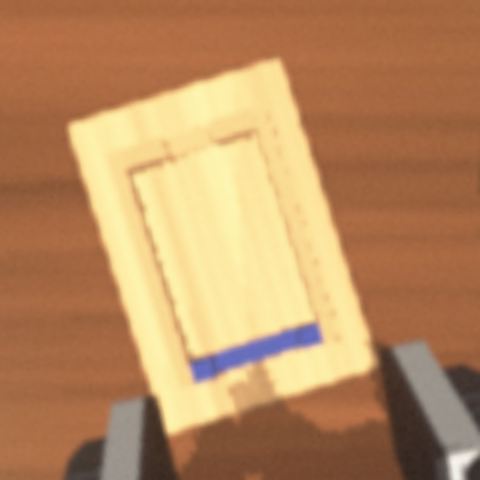

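Run:
```python
from h import *
hand.move_gripper(.085)
def ax(y): return np.array([np.cos(y),np.sin(y)])
c=np.array([.4405,-.048]); d=look(c-.02*ax(.304),.304,.32,"dk2",.024)
im,f=metric(d,.014,c,.08); r,g,b=im.astype(float).transpose(2,0,1)
hsv=cv2.cvtColor(im,cv2.COLOR_RGB2HSV); 
for th in (.48,.53,.58):
    k=big((b>th*r)&(r>110)); a=rect(cv2.convexHull(k),f);print("dock",th,a[0].round(4),np.round(a[1],4),a[2].round(4))
navy=(b>1.2*r)&(b>60); k=big(navy,3); a=rect(k,f); print("navy z.014",a[0].round(4),np.round(a[1],4),a[2].round(3))
cv2.imwrite("pics/a.png",im[:,:,::-1])
c=np.array([.519,.108]); d=look(c-.02*ax(.257),.257,.32,"mint1")
a,im2,f=binpose(d,c); print("mint",a[0].round(4),np.round(a[1],4),a[2].round(4))
r,g,b=im2.astype(float).transpose(2,0,1); k=big((b>1.2*r)&(b>60)&(r<120),3); n=rect(k,f); print("navy",n[0].round(4),np.round(n[1],4),n[2].round(3))
hand.move_gripper(.085); 
cv2.imwrite("pics/ab.png",np.hstack([cv2.resize(im,(400,400)),cv2.resize(im2,(400,400))])[:,:,::-1])
```

```text
dock 0.48 [ 0.4401 -0.0478] [0.1101 0.0758] 0.3097
dock 0.53 [ 0.4401 -0.0478] [0.109  0.0744] 0.3106
dock 0.58 [ 0.4402 -0.0477] [0.1078 0.0728] 0.3114
navy z.014 [ 0.4051 -0.0591] [0.0433 0.0058] -1.258
mint [0.5175 0.1118] [0.0829 0.0567] 0.2583
navy [0.5859 0.1454] [0.0419 0.0134] -1.442
```

View pics/ab.png

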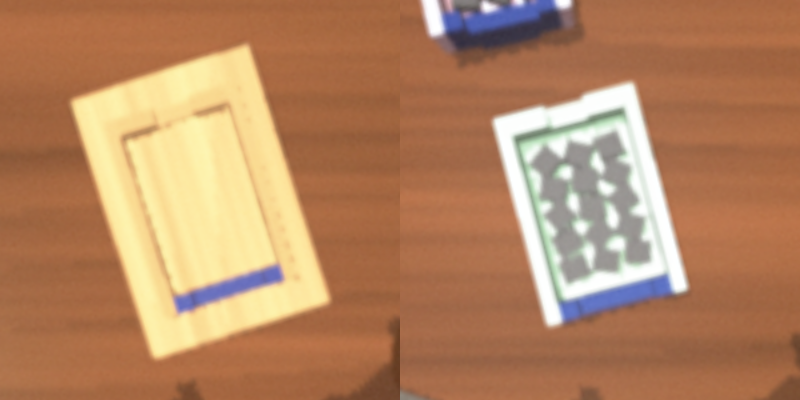

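```bash
cat > p.py <<'E'
from h import *
import sys
DC=np.array([.4401,-.0478]);DY=.310
def ax(y): return np.array([np.cos(y),np.sin(y)])
def st(m):o=get_obs();print(m,round(o["time_s"],1),o["position"].round(4),"w",round(o["gripper_width"],4),"gf",round(o["grip_force"],1),o["wrist_force"].round(1))
def fz(): return get_obs()["wrist_force"][2]
def measure(c,yaw,name):
    d=look(c-.02*ax(yaw),yaw,.32,name); a,im,f=binpose(d,c,half=.07); print(name,a[0].round(4),np.round(a[1],4),a[2].round(4))
    ok=abs(a[1][0]-.081)<.006 and abs(a[1][1]-.055)<.006
    r,g,b=im.astype(float).transpose(2,0,1); nv=(b>1.2*r)&(b>60)&(r<120)
    js=np.argwhere(nv); W=np.array([f((j,i)) for i,j in js]); rel=(W-a[0])@ax(a[2]); lat=(W-a[0])@ax(a[2]+np.pi/2); s=(abs(rel)<.05)&(abs(lat)<.03)
    print(" navy at",rel[s].mean().round(3)); return a[0],a[2],ok and rel[s].mean()<-.025
def pick(c,yaw):
    q=down(yaw); hand.move_gripper(.078)
    bot.reach([*c,.12],q); bot.servo_line([*c,.029],velocity=.12)
    hand.move_gripper(.03,60); st("grip")
    bot.servo_line([*c,.15],velocity=.15); st("lift")
    return abs(get_obs()["gripper_width"]-.054)<.006
def place(n):
    q=down(DY); zs=.024+.03*n+.022
    bot.reach([*DC,max(zs+.06,.15)],q); bot.servo_line([*DC,zs+.013],velocity=.12); bot.dwell(.2); f0=fz(); st("above")
    off=[(0,0)]+[(r*np.cos(t),r*np.sin(t)) for r in (.0015,.003) for t in np.arange(6)*np.pi/3]
    for o in off:
        p=DC+np.array(o)
        if o!=(0,0): bot.servo_line([*p,zs+.008],velocity=.05)
        z=zs+.008
        while z>zs-.0005:
            z-=.001; bot.servo_line([*p,z],velocity=.04)
            if abs(fz()-f0)>12: break
        h=get_obs()["position"][2]-zs; print(" try",np.round(o,4),"h",round(h,4),"f",round(fz()-f0,1))
        if h<.002: break
        bot.servo_line([*DC,zs+.009],velocity=.05)
    else: print("NOT SEATED"); return False
    hand.move_gripper(.078); st("rel"); p=get_obs()["position"]; bot.servo_line([*p[:2],zs+.09],velocity=.15); return True
E
python3 - <<'E'
from p import *
print(pick(np.array([.5175,.1118]),.258)); place(0)
d=look(DC-.02*ax(DY),DY,.32,"stk1",.054); a,im,f=binpose(d,DC,z=.054); print("stack",a[0].round(4),np.round(a[1],4),a[2].round(3))
E
```

```text
grip 23.2 [0.5181 0.1119 0.0301] w 0.0527 gf 62.4 [-2.1 -0.9  8. ]
lift 24.2 [0.5169 0.1117 0.1493] w 0.0529 gf 62.9 [-0.2  1.1 -2. ]
True
above 26.0 [ 0.4406 -0.0478  0.0597] w 0.0532 gf 62.9 [-0.3 -0.3 -1. ]
 try [0 0] h 0.001 f 24.4
rel 28.4 [ 0.44   -0.0478  0.0458] w 0.0779 gf 0.0 [-0.4 -0.1 -0.9]
stack [ 0.4383 -0.0485] [0.0951 0.0639] 0.307
```

Run:
```python
from p import *
for n,(name,c,y) in enumerate([("pink",(.618,.148),.2),("white",(.413,.204),-.325),("cream",(.456,.357),.4)],1):
    c,y,ok=measure(np.array(c),y,name)
    if not ok: print("check",name); break
    if not pick(c,y): print("grip?"); break
    if not place(n): break
```

```text
pink [0.6258 0.154 ] [0.0833 0.0569] 0.2129
 navy at -0.037
grip 33.5 [0.6266 0.1542 0.0303] w 0.0527 gf 63.1 [-0.9 -0.4  4.7]
lift 34.5 [0.6251 0.1539 0.149 ] w 0.0528 gf 63.0 [ 0.2 -0.6 -1.8]
above 36.4 [ 0.4408 -0.0478  0.0897] w 0.0529 gf 63.0 [-0.1  0.  -2.3]
 try [0 0] h 0.0011 f 26.6
rel 38.8 [ 0.4401 -0.0478  0.0758] w 0.0778 gf 0.0 [ 0.9  0.6 -0.1]
white [0.4077 0.2132] [0.0832 0.0569] -0.3218
 navy at -0.036
grip 43.5 [0.4083 0.2135 0.03  ] w 0.0529 gf 61.4 [-1.6 -0.4  9.9]
lift 44.4 [0.4072 0.2129 0.1493] w 0.0529 gf 63.1 [ 0.5 -0.4 -2. ]
above 46.3 [ 0.4407 -0.0477  0.1197] w 0.0529 gf 63.1 [ 0.5 -0.4 -2.8]
 try [0 0] h 0.0073 f 21.2
 try [0.0015 0.    ] h 0.0075 f 19.4
 try [0.0008 0.0013] h 0.0076 f 18.5
 try [-0.0007  0.0013] h 0.0077 f 17.2
 try [-0.0015  0.    ] h 0.0076 f 14.2
 try [-0.0008 -0.0013] h 0.001 f 22.2
rel 52.7 [ 0.4395 -0.0491  0.106 ] w 0.0776 gf 0.0 [ 0.6 -0.4  0.1]
cream [0.4505 0.3707] [0.0827 0.0565] 0.3699
 navy at -0.036
grip 57.3 [0.451  0.3711 0.0302] w 0.0529 gf 62.9 [-0.9 -0.9  7.1]
lift 58.2 [0.4499 0.3702 0.1491] w 0.0531 gf 62.9 [-0.3  0.3 -1.9]
above 60.5 [ 0.4407 -0.0478  0.1497] w 0.0528 gf 63.0 [ 0.5  0.  -2.1]
 try [0 0] h 0.0011 f 19.6
rel 62.9 [ 0.44   -0.0478  0.1358] w 0.0779 gf 0.0 [0.2 0.1 0.1]
```

Run:
```python
from p import *
bot.reach([.45,-.30,.32],down(.093)); bot.dwell(.3)
a=snap("side")["frame"]; b=snap("scene")["frame"]
# stack crops
A=a[130:330,200:440]; B=b[110:310,180:480]
cv2.imwrite("pics/chk.png",np.vstack([cv2.resize(A[:,:,::-1],(480,400))[100:400], cv2.resize(B[:,:,::-1],(450,300))[:, :].copy() if False else cv2.resize(B[:,:,::-1],(480,300))]))
```

```text
(no output)
```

View pics/chk.png

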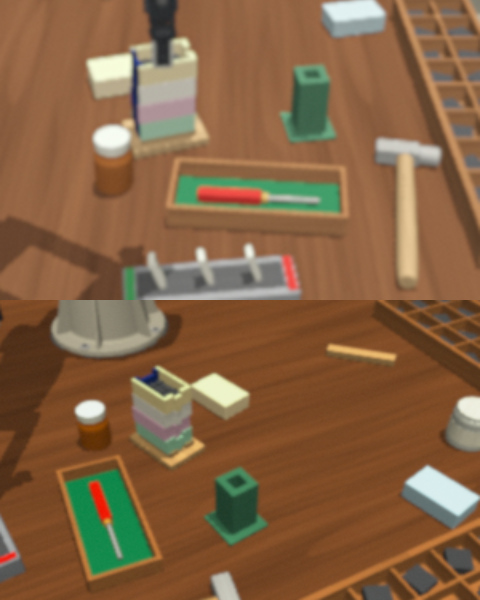

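Run:
```python
from p import *
BC=np.array([.5043,-.3642]);by=.093; ex=ax(by); q=down(by)
hand.move_gripper(0)
for s in (.055,0,-.055):
    a=BC+(s-.040)*ex; e=BC+(s-.002)*ex
    bot.reach([*a,.15],q); bot.servo_line([*a,.078],velocity=.1); f=get_obs()["wrist_force"]
    bot.servo_line([*e,.078],velocity=.06); st(str(s)); bot.servo_line([*e,.15])
bot.reach([.40,-.35,.32],down(by)); bot.dwell(.3)
a=snap("side")["frame"]; b=snap("scene")["frame"]
cv2.imwrite("pics/chk2.png",np.vstack([cv2.resize(a[230:350,220:400,::-1],(480,320)),cv2.resize(b[150:350,120:420,::-1],(480,280))]))
```

```text
0.055 68.3 [ 0.5569 -0.3591  0.0778] w 0.0001 gf 0.0 [-0.1 -0.4  0.1]
0 71.0 [ 0.5021 -0.3642  0.0778] w -0.0003 gf 0.0 [-0.5  0.2 -0.2]
-0.055 73.8 [ 0.4474 -0.3693  0.0778] w 0.0002 gf 0.0 [-0.4  0.4 -0.2]
```

View pics/chk2.png

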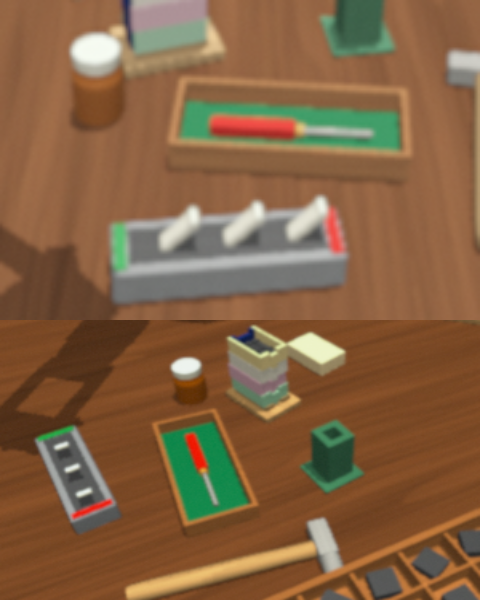

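All three paddles lean to the red stripe, and the stack and bodkin are undisturbed.

```bash
python3 -c "
from workcell import *
print(hand_in())"
```

```text
the job is handed in; nothing more can be done
None
```

I handed the job in at about 75 s of the 210 s allowed: the four bins present (no pale blue one) are seated on the dock navy ends together, the bodkin lies flat in the tray, and all three switches were then flipped to off; the hand-in call returned no verdict.

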